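# Set the gear play of a specimen turntable

### The job

The motor arm of the specimen turntable sits too far out, so its gears rattle. Rock the turntable gently back and forth twice by its blue knob, from tooth contact to tooth contact, to feel the free play, then swing the motor arm in by its black grip until about 4 mm of play (full swing, measured at the knob) is left and let the arm go. Rock the turntable gently back and forth twice again to check, let go, and leave the specimen dish and everything else undisturbed.

Things in the scene. Friction and masses are not known exactly. Their poses are not given: they have to be found in the camera images.
- rotator: The specimen turntable's grey base plate, fixed to the bench, 245 mm along x and 325 mm along y, top 14 mm above the bench. Its origin is on the bench, on the turntable's upright axis; z up. The motor arm lies along its -x side with the grip towards +y; the arm's pivot is at x = -50, y = -100 mm.
- spindle (a point): Centre of the turntable's top face, 70 mm above the bench, on its axis. The turntable is a clear disc, 220 mm across, 6 mm thick, over a white gear of 50 mm pitch radius. It turns lightly (about 0.4 N at the knob) until its teeth meet those of the brass pinion, which the motor holds still: there the free play ends and the resistance rises steeply.
- knob (a point): Blue upright round knob on the turntable, 16 mm across, 38 mm high (70 to 108 mm above the bench), 95 mm from the axis, about which it moves on a circle; the point is on its axis, 90 mm above the bench. Play at the start: 7 to 19 mm of knob travel. The plastic teeth give about 0.1 mm per N at the knob and are harmed from about 14 N: stay below 8 N.
- black_grip (a point): Black upright round grip at the free end of the motor arm, 16 mm across, 44 mm high (38 to 82 mm above the bench); the point is on its axis, 62 mm above the bench. The arm is a 34 mm wide bar, top 38 mm above the bench. The motor, 36 mm across, top 94 mm above the bench, stands on it 50 mm from the grip towards the pivot.
- motor_arm (a joint): Swing of the motor arm about its upright pivot (rad); smaller is deeper into mesh (at the grip: about towards +x of the base plate). The grip is 268 mm from the pivot. Friction holds it: it takes about 6 N at the grip to move, and stays where left. Each mm of the grip inwards takes 0.66 mm off the play at the knob.
- mesh_point (a point): Point on the motor arm where the pinion's teeth work, 47 mm above the bench under the clear disc, 100 mm from the arm's pivot; axes turn with the arm. The white gear runs out of true by some mm, so the play left cannot be told from where the arm stands, only felt.
- dish: round glass specimen dish, 60 mm across and 18 mm high with its specimen, standing loose at the centre of the turntable; a bystander, origin at its underside
- dropper_bottle: amber dropper bottle with a blue cap, 28 mm across, 89 mm high, standing; a bystander, origin at its underside
- hex_key: small dark L-shaped hex key, 64 mm long, lying on a free corner of the base plate; a bystander, origin at its underside
- marker: green marker pen, 128 mm long, lying; a bystander, origin at its underside
- forceps: steel forceps, 110 mm long, lying; a bystander, origin at its underside
- slide_box: blue flat slide box, 86 x 116 x 34 mm; a bystander, origin at its underside
- beaker: glass beaker, 68 mm across, 90 mm high; a bystander, origin at its underside
- dish_stack: stack of three closed clear dishes, 90 mm across, 47 mm high; a bystander, origin at its underside

How it is judged:
On the way, in this order (a step that is already met when the one before it is completed fails the run):
1. felt: the turntable is turned clockwise (from above) until the teeth press (contact force between tooth_c0 and flank_left above 2.5 N), for 0.05 s.
2. felt: then anticlockwise until they press on the other side (contact force between tooth_c0 and flank_right above 2.5 N), for 0.05 s.
3. felt: then clockwise again until they press (contact force between tooth_c0 and flank_left above 2.5 N), for 0.05 s.
4. the motor arm is set so that the free play is 2 to 6 mm at the knob, and let go, with no load on the teeth (x of tooth_c0 in the frame of mesh_point between 0.00112867 and 0.003386 m and contact force between the fingers and motor_arm below 0.1 N and contact force between tooth_c0 and flank_left below 1.5 N and contact force between tooth_c0 and flank_right below 1.5 N), for 0.2 s.
5. checked: the turntable is turned clockwise (from above) until the teeth press (contact force between tooth_c0 and flank_left above 2.5 N), for 0.05 s.
6. checked: then anticlockwise until they press on the other side (contact force between tooth_c0 and flank_right above 2.5 N), for 0.05 s.
7. checked: then clockwise again until they press (contact force between tooth_c0 and flank_left above 2.5 N), for 0.05 s.
At the end, for the whole second after the job is handed in: The motor arm rests where the free play between the gears is 2 to 6 mm at the knob (full swing); the dish stands upright within 12 mm of the turntable's centre; the robot touches nothing (x of tooth_c0 in the frame of mesh_point between 0.00112867 and 0.003386 m and angle between dish's own z axis and vertical below 0.1 rad and horizontal distance between dish and spindle below 0.012 m).
It fails at once if the gear teeth are pressed with more than 30 N (about 14 N at the knob, or the arm jammed into mesh) (contact force between tooth_c0 and flank_left above 30 N or contact force between tooth_c0 and flank_right above 30 N).
It fails at once if the specimen dish is shifted by more than 12 mm or tipped (distance of dish from where it was at the start of the episode above 0.012 m or angle between dish's own z axis and vertical above 0.15 rad).
It fails at once if a bystander is moved by more than 15 mm (distance of any of dropper_bottle, hex_key, marker, forceps, slide_box, beaker, dish_stack from where it was at the start of the episode above 0.015 m).
It also fails if it takes over 72 s, if anything falls off the work surface, if the arm or the gripper's body presses on something with over 40 N, if the wrist force passes 120 N, or if a joint passes its speed limit or range.

### The arm

A 6-joint arm with a two-finger parallel gripper is mounted at the origin on the work surface. World frame = base frame: x ahead of the robot, y to its left, z up, the work surface at z = 0. Lengths are in m, angles in rad, forces in N, time in s.
With the tool pointing down it reaches from about 0.325 to 0.775 m from the base axis. Payload 5.5 kg.
Tool frame: the origin (TCP) lies between the finger pads; the fingertips stand 17 mm ahead of it and the grasp point (between the pads) lies 2 mm behind it; z points along the fingers, x is the direction in which the jaws open and shut, and the axes are right-handed (so a half turn about z gives the same grasp; the last joint's range is limited). The gripper opens to 88 mm and grips with 3 to 60 N. Pads are 20 mm wide; open, the fingers measure 115 mm over their backs; the gripper's body (75 mm by 178 mm) begins 61 mm behind the grasp point.
Start: joints at [1.292, 0.091, 1.231, -0, 1.82, -0.057], TCP at [0.132, 0.585, 0.24] pointing down, gripper open.
Joint ranges: [-2.87, 2.87], [-0.86, 2.18], [0.17, 2.46], [-1.51, 4.65], [0.06, 2.69], [-2.65, 2.65]. Speed limits (rad/s): [2.57, 2.57, 3.01, 3.14, 3.14, 3.14].

### API

Orientations are given as a unit quaternion [x, y, z, w].
In Python, from workcell import robot gives the robot as it stands.
- The arm moves only by the tool step_arm, never from a script. Its argument "targets" is a list that holds one entry, the list of rows, each a list of 7 numbers: the shift along the world's x, y, z scaled (see below), then the turn, a rotation vector about the world's x, y, z scaled (see below), then the gripper's target within -1 to 1 (fully open at 1, half-way at 0, shut at -1). A call has exactly 5 rows; each row is the pose to reach, as a shift and turn from the pose commanded when the call began, turning the shorter way round; what a row does not reach only later rows make up. The controller multiplies each number of a shift by 100 mm and each number of a turn by 180 degrees. A row lasts 1/8 s, in which the tool goes at most 62.5 mm and 10.7 degrees, less where a joint would pass 70% of its speed; a pose out of reach is approached as far as the arm can. A call with a number of a shift or a turn outside -1 to 1 is refused whole. A call with a gripper value outside its range is refused whole. The fingers move at their own pace and stop on an object; "squeeze" is the grip in N (left out, the last holds). Time passes only in rows, so rows that repeat a pose let the fingers close, or fill a call up. It gives the time, the measured TCP pose, the force and the opening at its end, in the units of the state.
- robot.state(): the state, without advancing time (a new reading comes with each control period).
- robot.snapshot(name): name is "scene" or "top" or "wrist"; returns the picture (480x640x3 uint8, red, green, blue); there is no depth.
- robot.calibration(name): a dict with "vertical_fov" (degrees; the focal length in pixels is half the picture's height over the tangent of half this angle, whatever the lens; pixels are square), "cx", "cy" (the principal point, pixels), "eye" and "rotation" of the camera in the world. Camera axes: x right, y up, looking along -z (the intrinsics and any distortion apply to the point x, -y, -z); pixel columns grow to the right and rows downward; lengths in m; the calibration is good to about 2 mm. A picture is of the moment at which its call begins: read the wrist's pose just before it. calibration takes no time and is no camera call; for the wrist camera it gives the pose at the moment of the call.
- robot.finish_job(): hands the job in, once; it reports no verdict.
The state is a dict: "clock": time; "joint_positions": joint angles; "qd": joint speeds; "joint_torque": joint torques, N m; "position": TCP position; "ee_rot": TCP orientation; "force": force on the tool from outside, world axes, zero at the start; "ft_torque": the same for the moment, N m; "finger_gap": opening from 0.0 (shut) to 1.0 (fully open).
Only numpy, scipy, OpenCV 4.12 (cv2) and the standard library are available. Lean on these libraries where they do the work, as an engineer would, in place of code of your own. Each camera call takes 0.05 s, during which the arm holds its last target. There are 200 camera calls.

## Working session

There is one attempt and no reset: what is moved stays moved. The work goes in short steps, Python scripts to look and compute and a tool call to move; the robot and the scene stay as the last step left them, time stands still between calls to the robot, and variables do not carry over. Pictures are saved under pics/ and viewed, about 8 in all and at most 12, crops included, and the job is handed in when it is done.

Besides the shell and the picture viewer there is one more tool, called after "Call:" as a command line: name --argument value ..., lists and objects as JSON in quotes. step_arm: Moves the arm, as the interface text tells. Its arguments: {"type":"object","properties":{"targets":{"type":"array"},"squeeze":{"type":"number"}},"required":["targets"]}

```bash
mkdir -p pics; python3 - <<'E'
from workcell import robot
import cv2
for n in("scene","top"):
    c=robot.calibration(n);print(n,c)
    cv2.imwrite(f"pics/{n}0.png",robot.snapshot(n)[:,:,::-1])
print(robot.state())
E
```

```text
scene {'vertical_fov': 55.712916356040836, 'cx': 322.60580840531895, 'cy': 236.36043623636633, 'eye': array([ 1.12307373, -0.486062  ,  0.82212857]), 'rotation': array([0.34835849, 0.16245679, 0.39486692, 0.83446646])}
top {'vertical_fov': 55.15373774812929, 'cx': 319.63962625065165, 'cy': 236.44211677404803, 'eye': array([0.42688022, 0.00954872, 1.18040397]), 'rotation': array([-0.03567251,  0.03541834,  0.71421358, -0.69812032])}
{'clock': 0.1, 'joint_positions': array([ 1.29228896e+00,  9.17850701e-02,  1.23173559e+00,  1.08615166e-06,
        1.81977334e+00, -5.67008862e-02]), 'qd': array([ 0.001852  , -0.00151482, -0.00216513,  0.00110422,  0.00052379,
        0.00139826]), 'joint_torque': array([ 2.28632583e-03, -4.47857380e+01, -4.07570994e+01,  7.00063538e-02,
        2.84907996e-02, -9.26860253e-05]), 'position': array([0.13193659, 0.58508845, 0.23863588]), 'ee_rot': array([ 7.81022108e-01,  6.24502796e-01, -6.93740050e-04,  4.92314739e-04]), 'force': array([-0.72255123, -0.11897042, -0.5323825 ]), 'ft_torque': array([-0.02523195, -0.00117707,  0.03559326]), 'finger_gap': 1.0008173534942946}
```

View pics/top0.png

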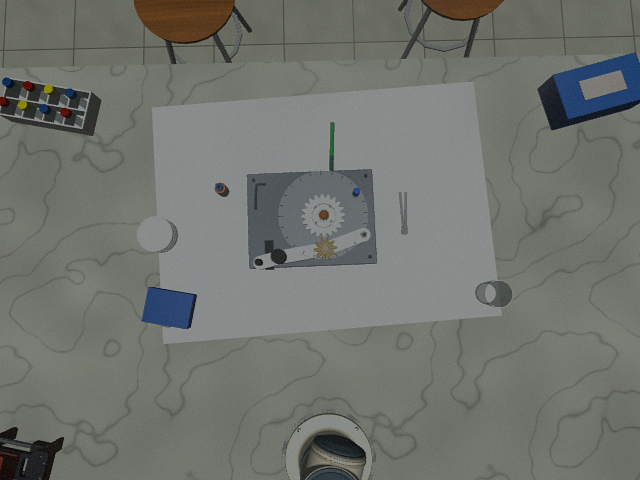

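View pics/scene0.png

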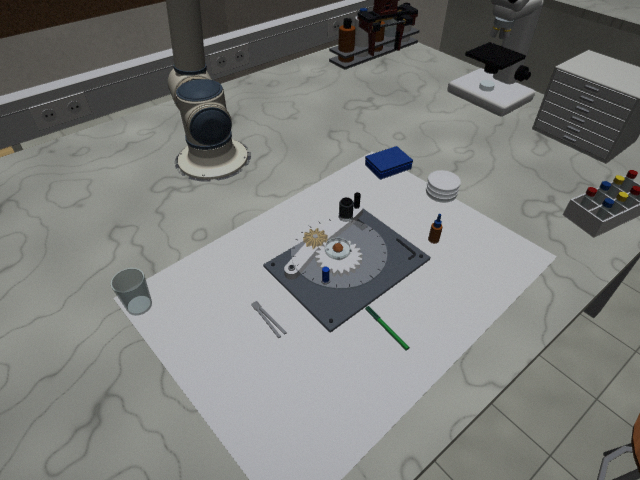

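The top view shows the knob at about (356,191), the grip at (259,262), the motor at (279,256) and the dish at (323,215). Next I measure these from both views.

```bash
cat > h.py <<'E'
import numpy as np, cv2
from scipy.spatial.transform import Rotation as R
from workcell import robot
def ray(n,u,v):
    c=robot.calibration(n); f=240/np.tan(np.radians(c['vertical_fov']/2))
    d=R.from_quat(c['rotation']).apply([(u-c['cx'])/f,-(v-c['cy'])/f,-1]); return c['eye'],d
def at(n,u,v,z):
    e,d=ray(n,u,v); return e+d*(z-e[2])/d[2]
def proj(n,p):
    c=robot.calibration(n); f=240/np.tan(np.radians(c['vertical_fov']/2))
    q=R.from_quat(c['rotation']).inv().apply(np.array(p)-c['eye']); return c['cx']-f*q[0]/q[2], c['cy']+f*q[1]/q[2]
E
python3 - <<'E'
from h import *
t=cv2.imread('pics/top0.png');s=cv2.imread('pics/scene0.png')
def blobs(im,box,f):
    x0,y0,x1,y1=box; m=f(im[y0:y1,x0:x1].astype(int)).astype(np.uint8)
    n,l,st,ce=cv2.connectedComponentsWithStats(m)
    return [(ce[i]+[x0,y0],st[i]) for i in range(1,n) if st[i][4]>8]
blue=lambda a:(a[...,0]>a[...,2]+50)
blk=lambda a:(a.max(2)<45)
for n,im,b,f in(("top",t,(340,175,372,205),blue),("scene",s,(310,255,340,290),blue),("top",t,(245,235,300,280),blk),("scene",s,(330,185,370,225),blk)):
    for c,st in blobs(im,b,f): print(n,c.round(1),st)
print("knob top",at("top",356.3,190.8,.105)) 
print("dish",at("top",323.5,215,.08))
print("grip",at("top",259,262,.082))
# base plate corners top z 14mm
for u,v in((247,175),(372,169.5),(377,264),(250,269)): print("corner",at("top",u,v,.014).round(4))
a=cv2.resize(t[160:280,235:395],(800,600),interpolation=cv2.INTER_CUBIC);cv2.imwrite('pics/tc.png',a)
b=cv2.resize(s[170:338,250:450],(800,672))[:600];cv2.imwrite('pics/sc.png',b)
E
```

```text
top [356.4 190.4] [14 13  6  6 33]
scene [325. 269.] [12 12  7  5 31]
top [278.2 255.8] [ 27  14  14  15 125]
top [258.6 261.5] [10 24  8  6 34]
scene [348.6 206. ] [  9   8  21  26 326]
knob top [ 0.64236865 -0.08084412  0.105     ]
dish [ 0.58981769 -0.0018357   0.08      ]
grip [0.4796773 0.1549359 0.082    ]
corner [0.7086 0.1928 0.014 ]
corner [ 0.7156 -0.1308  0.014 ]
corner [ 0.4711 -0.1352  0.014 ]
corner [0.4657 0.1869 0.014 ]
```

View pics/tc.png

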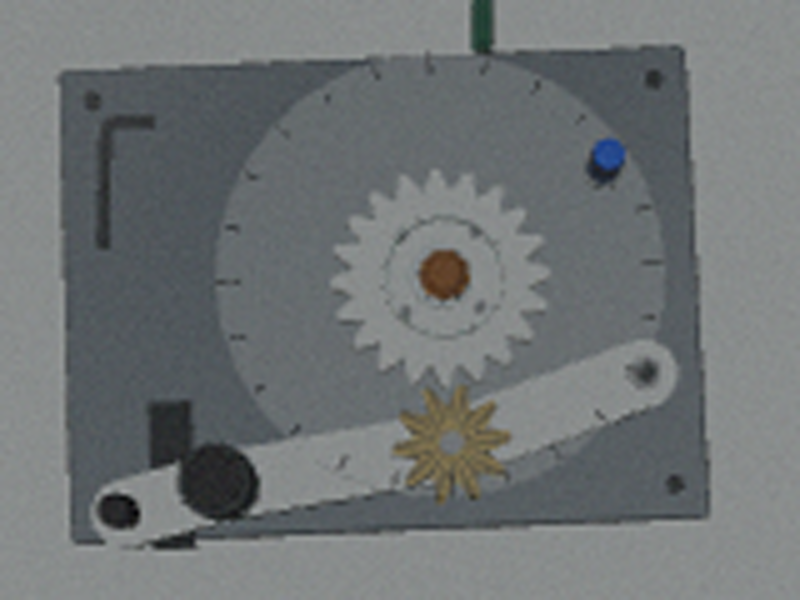

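View pics/sc.png

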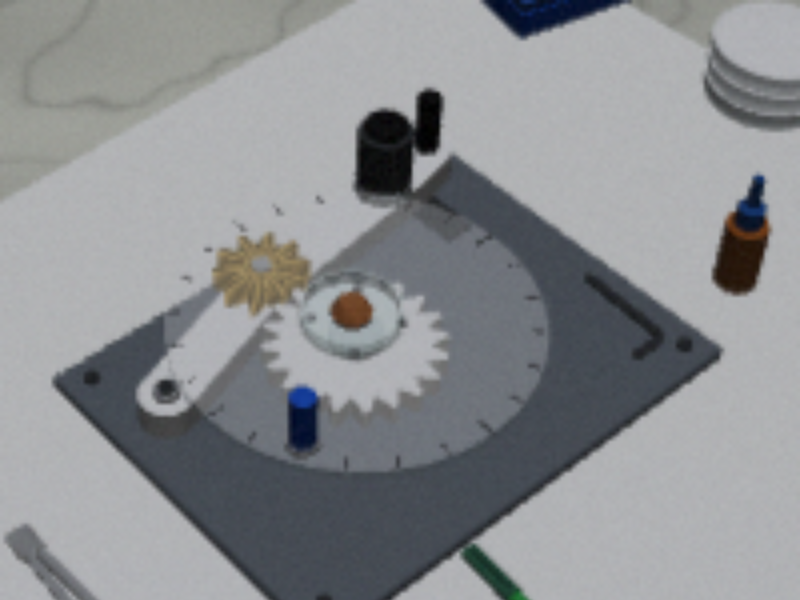

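The crops show the knob top at about (356.8,190.4) in the top view and (325.8,269.3) in the scene view. The grip top is at (258.6,262.0) and (357.3,194.3). I cross-check these between the two cameras.

```bash
python3 - <<'E'
from h import *
def tri(a,b):
    A=[];B=[]
    for n,(u,v) in(("top",a),("scene",b)):
        e,d=ray(n,u,v);d/=np.linalg.norm(d);M=np.eye(3)-np.outer(d,d);A.append(M);B.append(M@e)
    return np.linalg.solve(sum(A),sum(B))
P={}
for nm,a,b,z in(("knob",(356.8,190.4),(325.75,269.25),.108),("grip",(258.6,262),(357.25,194.25),.082)):
    P[nm]=(at("top",*a,z)+at("scene",*b,z))/2
    print(nm,"tri",tri(a,b).round(4),"top",at("top",*a,z).round(4),"scene",at("scene",*b,z).round(4))
c=at("top",323,215.4,.07);print("spindle disc",c)
piv=at("top",235+645/5,160+371/5,.040);print("pivot",piv,"grip-pivot",np.linalg.norm((P['grip']-piv)[:2]))
r=P['knob']-c;print("r",np.hypot(*r[:2]),"ang",np.degrees(np.arctan2(r[1],r[0])))
g=P['grip']-piv;print("arm ang",np.degrees(np.arctan2(g[1],g[0])))
y=.019;print("spindle from pivot",piv[:2]+np.array([[np.cos(y),-np.sin(y)],[np.sin(y),np.cos(y)]])@[.05,.1])
E
```

```text
knob tri [ 0.6444 -0.0814  0.1028] top [ 0.6427 -0.0818  0.108 ] scene [ 0.6485 -0.0834  0.108 ]
grip tri [0.4813 0.1584 0.0764] top [0.4797 0.1559 0.082 ] scene [0.4873 0.1554 0.082 ]
spindle disc [ 0.59034109 -0.00069632  0.07      ]
pivot [ 0.54505848 -0.10213579  0.04      ] grip-pivot 0.2650386547167716
r 0.0988189656626911 ang -55.99590472544589
arm ang 103.43009498982487
spindle from pivot [ 0.59314957 -0.00120389]
```

Call:
step_arm --targets '[[[0.146,-0.19,0,0,0,-0.01,1],[0.292,-0.38,0,0,0,-0.02,1],[0.438,-0.571,0,0,0,-0.03,1],[0.584,-0.761,0,0,0,-0.04,1],[0.73,-0.951,0,0,0,-0.048,1]]]'

```text
clock: 0.72
position: [0.2057, 0.4891, 0.2394]
ee_rot: [0.826, 0.563, -0.0, 0.0]
force: [0.6, 0.1, -0.6]
finger_gap: 0.998
```

Call:
step_arm --targets '[[[0.146,-0.19,0,0,0,-0.01,1],[0.292,-0.38,0,0,0,-0.02,1],[0.438,-0.571,0,0,0,-0.03,1],[0.584,-0.761,0,0,0,-0.04,1],[0.73,-0.951,0,0,0,-0.048,1]]]'

```text
clock: 1.35
position: [0.2785, 0.394, 0.2394]
ee_rot: [0.866, 0.499, -0.0, 0.0]
force: [-0.2, 0.0, -0.2]
finger_gap: 1.005
```

Call:
step_arm --targets '[[[0.146,-0.19,0,0,0,-0.01,1],[0.292,-0.38,0,0,0,-0.02,1],[0.438,-0.571,0,0,0,-0.03,1],[0.584,-0.761,0,0,0,-0.04,1],[0.73,-0.951,0,0,0,-0.048,1]]]'

```text
clock: 1.98
position: [0.3514, 0.2989, 0.2394]
ee_rot: [0.902, 0.433, -0.0, 0.0]
force: [0.0, 0.2, 0.2]
finger_gap: 0.994
```

Call:
step_arm --targets '[[[0.146,-0.19,0,0,0,-0.01,1],[0.292,-0.38,0,0,0,-0.02,1],[0.438,-0.571,0,0,0,-0.03,1],[0.584,-0.761,0,0,0,-0.04,1],[0.73,-0.951,0,0,0,-0.048,1]]]'

```text
clock: 2.6
position: [0.4243, 0.2038, 0.2394]
ee_rot: [0.932, 0.364, -0.0, -0.0]
force: [-0.5, -0.6, -0.9]
finger_gap: 0.999
```

Call:
step_arm --targets '[[[0.146,-0.19,0,0,0,-0.01,1],[0.292,-0.38,0,0,0,-0.02,1],[0.438,-0.571,0,0,0,-0.03,1],[0.584,-0.761,0,0,0,-0.04,1],[0.73,-0.951,0,0,0,-0.048,1]]]'

```text
clock: 3.22
position: [0.4972, 0.1087, 0.2394]
ee_rot: [0.956, 0.292, -0.0, -0.0]
force: [0.6, 0.4, 0.5]
finger_gap: 0.999
```

Call:
step_arm --targets '[[[0.146,-0.19,0,0,0,0,1],[0.292,-0.38,0,0,0,0,1],[0.438,-0.571,0,0,0,0,1],[0.584,-0.761,0,0,0,0,1],[0.73,-0.951,0,0,0,0,1]]]'

```text
clock: 3.85
position: [0.5708, 0.0135, 0.2396]
ee_rot: [0.956, 0.293, 0.0, -0.0]
force: [0.3, 0.4, 0.5]
finger_gap: 1.0
```

Call:
step_arm --targets '[[[0.2,-0.25,0,0,0,0,1],[0.4,-0.5,0,0,0,0,1],[0.6,-0.75,0,0,0,0,1],[0.73,-0.951,0,0,0,0,1],[0.73,-0.951,0,0,0,0,1]]]'

```text
clock: 4.47
position: [0.6436, -0.0822, 0.2385]
ee_rot: [0.956, 0.292, -0.001, -0.0]
force: [-0.1, 0.5, -0.5]
finger_gap: 0.998
```

```bash
python3 - <<'E'
from h import *
s=robot.state();print({k:np.round(s[k],4) for k in('clock','position','ee_rot','joint_positions','force')})
c=robot.calibration("wrist");print(c)
im=robot.snapshot("wrist")[:,:,::-1].copy();cv2.imwrite('pics/w0.png',im)
print("knob proj",proj("wrist",[.643,-.0815,.108]))
E
```

```text
{'clock': np.float64(4.475), 'position': array([ 0.6436, -0.0822,  0.2385]), 'ee_rot': array([ 9.564e-01,  2.921e-01, -7.000e-04, -3.000e-04]), 'joint_positions': array([-1.7950e-01,  2.2700e-01,  1.0827e+00, -1.0000e-04,  1.8335e+00,
       -7.7240e-01]), 'force': array([-0.0784,  0.4954, -0.4526])}
{'vertical_fov': 63.54196742156102, 'cx': 311.7243309379093, 'cy': 246.30115989264596, 'eye': array([ 0.60164757, -0.01985111,  0.38351256]), 'rotation': array([-0.13128351, -0.03920715,  0.28962648,  0.9472824 ])}
knob proj (np.float64(311.64681482267036), np.float64(243.12887334020414))
```

View pics/w0.png

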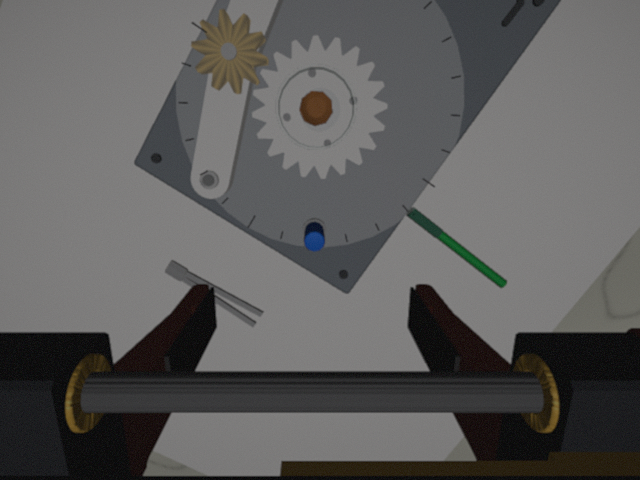

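The wrist view shows the knob top at about (314.5,240), the dish centre near (316,107) and the pivot screw at (209,180).

```bash
python3 - <<'E'
from h import *
im=cv2.imread('pics/w0.png').astype(int)
m=((im[...,0]-im[...,2])>90).astype(np.uint8)
n,l,st,ce=cv2.connectedComponentsWithStats(m)
for i in range(1,n):
  if st[i][4]>20: print(ce[i],st[i])
k=at("wrist",314.5,240,.108);d=at("wrist",316,108,.08);print(k,d,at("wrist",209,180,.04))
r=(k-d)[:2];print(np.hypot(*r),np.degrees(np.arctan2(r[1],r[0])))
E
```

```text
[314.10671937 240.84980237] [305 233  19  17 253]
[ 0.64340357 -0.07834382  0.108     ] [ 5.91859008e-01 -1.15894765e-04  8.00000000e-02] [ 0.54624368 -0.09982161  0.04      ]
0.09368270633322781 -56.61902166449994
```

Call:
step_arm --targets '[[[0,0.03,-0.2,0,0,0,-0.18],[0,0.03,-0.4,0,0,0,-0.18],[0,0.03,-0.6,0,0,0,-0.18],[0,0.03,-0.8,0,0,0,-0.18],[0,0.03,-1,0,0,0,-0.18]]]' --squeeze 8

```text
clock: 5.15
position: [0.6429, -0.0771, 0.1385]
ee_rot: [0.956, 0.293, -0.0, -0.0]
force: [0.5, -0.7, -0.4]
finger_gap: 0.471
```

Call:
step_arm --targets '[[[0,0,-0.1,0,0,0,-0.18],[0,0,-0.2,0,0,0,-0.18],[0,0,-0.3,0,0,0,-0.18],[0,0,-0.4,0,0,0,-0.18],[0,0,-0.43,0,0,0,-0.18]]]'

```text
clock: 5.78
position: [0.6427, -0.0774, 0.0956]
ee_rot: [0.956, 0.293, -0.001, -0.0]
force: [0.1, 0.1, -0.4]
finger_gap: 0.409
```

Call:
step_arm --targets '[[[0,0,0,0,0,0,-0.4],[0,0,0,0,0,0,-0.5],[0,0,0,0,0,0,-0.6],[0,0,0,0,0,0,-0.8],[0,0,0,0,0,0,-0.8]]]'

```text
clock: 6.4
position: [0.6432, -0.0775, 0.0971]
ee_rot: [0.956, 0.293, 0.0, 0.0]
force: [-0.5, -0.4, 1.5]
finger_gap: 0.182
```

Call:
step_arm --targets '[[[-0.003,-0.002,0,0,0,-0.001,-0.8],[-0.006,-0.004,0,0,0,-0.002,-0.8],[-0.008,-0.0055,0,0,0,-0.003,-0.8],[-0.01,-0.0065,0,0,0,-0.004,-0.8],[-0.01,-0.0065,0,0,0,-0.004,-0.8]]]' --squeeze 4

```text
clock: 7.02
position: [0.6422, -0.0781, 0.0971]
ee_rot: [0.958, 0.287, 0.0, 0.0]
force: [0.4, 0.3, 4.1]
finger_gap: 0.182
```

Call:
step_arm --targets '[[[-0.003,-0.002,0,0,0,-0.001,-0.8],[-0.006,-0.004,0,0,0,-0.002,-0.8],[-0.008,-0.0055,0,0,0,-0.003,-0.8],[-0.01,-0.0065,0,0,0,-0.004,-0.8],[-0.01,-0.0065,0,0,0,-0.004,-0.8]]]'

```text
clock: 7.65
position: [0.6411, -0.0787, 0.0971]
ee_rot: [0.96, 0.281, 0.0, 0.0]
force: [-0.2, -0.3, 5.0]
finger_gap: 0.182
```

Call:
step_arm --targets '[[[-0.003,-0.002,0,0,0,-0.001,-0.8],[-0.006,-0.004,0,0,0,-0.002,-0.8],[-0.008,-0.0055,0,0,0,-0.003,-0.8],[-0.01,-0.0065,0,0,0,-0.004,-0.8],[-0.01,-0.0065,0,0,0,-0.004,-0.8]]]'

```text
clock: 8.28
position: [0.6401, -0.0793, 0.0971]
ee_rot: [0.961, 0.275, 0.0, 0.0]
force: [0.8, 0.1, 5.9]
finger_gap: 0.177
```

Call:
step_arm --targets '[[[-0.003,-0.002,0.01,0,0,-0.001,-0.8],[-0.006,-0.004,0.01,0,0,-0.002,-0.8],[-0.008,-0.0055,0.01,0,0,-0.003,-0.8],[-0.01,-0.0065,0.01,0,0,-0.004,-0.8],[-0.01,-0.0065,0.01,0,0,-0.004,-0.8]]]'

```text
clock: 8.9
position: [0.6388, -0.08, 0.0971]
ee_rot: [0.963, 0.269, -0.0, -0.0]
force: [0.6, -0.5, -0.2]
finger_gap: 0.182
```

Call:
step_arm --targets '[[[-0.003,-0.002,0,0,0,-0.001,-0.8],[-0.006,-0.004,0,0,0,-0.002,-0.8],[-0.008,-0.0055,0,0,0,-0.003,-0.8],[-0.01,-0.0062,0,0,0,-0.004,-0.8],[-0.01,-0.0062,0,0,0,-0.004,-0.8]]]'

```text
clock: 9.52
position: [0.6377, -0.0806, 0.0972]
ee_rot: [0.965, 0.263, -0.0, -0.0]
force: [1.4, -1.5, -3.7]
finger_gap: 0.182
```

Call:
step_arm --targets '[[[-0.003,-0.002,-0.005,0,0,-0.001,-0.8],[-0.006,-0.004,-0.005,0,0,-0.002,-0.8],[-0.008,-0.006,-0.005,0,0,-0.003,-0.8],[-0.009,-0.007,-0.005,0,0,-0.004,-0.8],[-0.009,-0.007,-0.005,0,0,-0.004,-0.8]]]'

```text
clock: 10.15
position: [0.637, -0.081, 0.0971]
ee_rot: [0.966, 0.257, -0.0, -0.0]
force: [-1.1, 1.9, -1.7]
finger_gap: 0.184
```

Call:
step_arm --targets '[[[-0.003,-0.002,0,0,0,-0.001,-0.8],[-0.006,-0.003,0,0,0,-0.002,-0.8],[-0.008,-0.004,0,0,0,-0.003,-0.8],[-0.01,-0.005,0,0,0,-0.004,-0.8],[-0.01,-0.005,0,0,0,-0.004,-0.8]]]'

```text
clock: 10.78
position: [0.636, -0.0816, 0.0971]
ee_rot: [0.968, 0.251, -0.0, -0.0]
force: [-0.7, 3.7, -1.3]
finger_gap: 0.179
```

Call:
step_arm --targets '[[[-0.002,0,0,0,0,-0.001,-0.8],[-0.004,0,0,0,0,-0.002,-0.8],[-0.006,0,0,0,0,-0.002,-0.8],[-0.007,-0.0005,0,0,0,-0.002,-0.8],[-0.007,-0.0005,0,0,0,-0.002,-0.8]]]'

```text
clock: 11.4
position: [0.6354, -0.0819, 0.0971]
ee_rot: [0.969, 0.248, -0.0, 0.0]
force: [-1.4, 3.7, -2.1]
finger_gap: 0.181
```

Call:
step_arm --targets '[[[-0.002,0,0,0,0,-0.001,-0.8],[-0.005,0,0,0,0,-0.002,-0.8],[-0.007,0,0,0,0,-0.003,-0.8],[-0.01,-0.002,0,0,0,-0.004,-0.8],[-0.01,-0.002,0,0,0,-0.004,-0.8]]]'

```text
clock: 12.02
position: [0.6344, -0.0823, 0.0971]
ee_rot: [0.97, 0.242, -0.0, 0.0]
force: [-0.8, 1.9, -2.0]
finger_gap: 0.179
```

Call:
step_arm --targets '[[[-0.002,-0.001,0,0,0,-0.001,-0.8],[-0.005,-0.002,0,0,0,-0.002,-0.8],[-0.007,-0.003,0,0,0,-0.003,-0.8],[-0.01,-0.004,0,0,0,-0.004,-0.8],[-0.01,-0.004,0,0,0,-0.004,-0.8]]]'

```text
clock: 12.65
position: [0.6336, -0.0827, 0.0971]
ee_rot: [0.972, 0.236, 0.0, 0.0]
force: [1.5, -0.2, -2.5]
finger_gap: 0.181
```

Call:
step_arm --targets '[[[-0.002,-0.001,0,0,0,-0.001,-0.8],[-0.005,-0.002,0,0,0,-0.001,-0.8],[-0.005,-0.002,0,0,0,-0.001,-0.8],[-0.005,-0.002,0,0,0,-0.001,-0.8],[-0.005,-0.002,0,0,0,-0.001,-0.8]]]'

```text
clock: 13.28
position: [0.6332, -0.0828, 0.0972]
ee_rot: [0.972, 0.234, 0.0, 0.0]
force: [5.1, 0.5, -4.8]
finger_gap: 0.183
```

Call:
step_arm --targets '[[[0.022,0.01,0,0,0,0.008,-0.8],[0.045,0.022,0.003,0,0,0.016,-0.8],[0.068,0.034,0.003,0,0,0.024,-0.8],[0.09,0.047,0.003,0,0,0.033,-0.8],[0.098,0.052,0.003,0,0,0.036,-0.8]]]'

```text
clock: 13.9
position: [0.6428, -0.0775, 0.0972]
ee_rot: [0.957, 0.289, -0.0, 0.0]
force: [2.1, -3.6, -4.7]
finger_gap: 0.181
```

Call:
step_arm --targets '[[[0.002,0.0015,0,0,0,0.001,-0.8],[0.004,0.003,0,0,0,0.002,-0.8],[0.006,0.004,0,0,0,0.003,-0.8],[0.008,0.0055,0,0,0,0.003,-0.8],[0.008,0.0055,0,0,0,0.003,-0.8]]]'

```text
clock: 14.52
position: [0.6435, -0.0769, 0.0974]
ee_rot: [0.956, 0.293, -0.0, -0.0]
force: [2.0, -3.0, -5.6]
finger_gap: 0.178
```

Call:
step_arm --targets '[[[0.003,0.001,-0.003,0,0,0.001,-0.8],[0.006,0.001,-0.005,0,0,0.002,-0.8],[0.008,0.002,-0.006,0,0,0.003,-0.8],[0.01,0.003,-0.007,0,0,0.003,-0.8],[0.01,0.003,-0.007,0,0,0.003,-0.8]]]'

```text
clock: 15.15
position: [0.6446, -0.0762, 0.0973]
ee_rot: [0.955, 0.298, 0.0, -0.0]
force: [-0.4, 0.7, 0.0]
finger_gap: 0.182
```

Call:
step_arm --targets '[[[0.003,0.002,0,0,0,0.001,-0.8],[0.005,0.004,0,0,0,0.002,-0.8],[0.007,0.005,0,0,0,0.003,-0.8],[0.008,0.006,0,0,0,0.003,-0.8],[0.008,0.006,0,0,0,0.003,-0.8]]]'

```text
clock: 15.78
position: [0.6455, -0.0758, 0.0973]
ee_rot: [0.953, 0.302, 0.0, -0.0]
force: [-3.0, 1.4, 3.8]
finger_gap: 0.18
```

Call:
step_arm --targets '[[[0.002,0.001,0.003,0,0,0.001,-0.8],[0.004,0.0025,0.005,0,0,0.001,-0.8],[0.004,0.0025,0.005,0,0,0.001,-0.8],[0.004,0.0025,0.005,0,0,0.001,-0.8],[0.004,0.0025,0.005,0,0,0.001,-0.8]]]'

```text
clock: 16.4
position: [0.6457, -0.0756, 0.0972]
ee_rot: [0.953, 0.304, 0.0, -0.0]
force: [-2.1, 3.1, 3.4]
finger_gap: 0.178
```

Call:
step_arm --targets '[[[0.001,0.002,0.003,0,0,0.001,-0.8],[0.003,0.004,0.005,0,0,0.001,-0.8],[0.004,0.005,0.005,0,0,0.002,-0.8],[0.005,0.006,0.005,0,0,0.002,-0.8],[0.005,0.006,0.005,0,0,0.002,-0.8]]]'

```text
clock: 17.02
position: [0.6461, -0.0753, 0.0973]
ee_rot: [0.952, 0.307, -0.0, 0.0]
force: [-0.6, 1.5, -0.0]
finger_gap: 0.185
```

Call:
step_arm --targets '[[[0.002,0.001,0,0,0,0.001,-0.8],[0.004,0.003,0,0,0,0.001,-0.8],[0.006,0.004,0,0,0,0.002,-0.8],[0.007,0.005,0,0,0,0.003,-0.8],[0.007,0.005,0,0,0,0.003,-0.8]]]'

```text
clock: 17.65
position: [0.6468, -0.0748, 0.0974]
ee_rot: [0.95, 0.311, -0.0, 0.0]
force: [-0.4, -1.1, -4.0]
finger_gap: 0.181
```

Call:
step_arm --targets '[[[0.002,0.001,-0.003,0,0,0.001,-0.8],[0.003,0.002,-0.005,0,0,0.001,-0.8],[0.004,0.003,-0.005,0,0,0.002,-0.8],[0.005,0.004,-0.005,0,0,0.002,-0.8],[0.005,0.004,-0.005,0,0,0.002,-0.8]]]'

```text
clock: 18.27
position: [0.6475, -0.0743, 0.0973]
ee_rot: [0.949, 0.314, 0.0, 0.0]
force: [-0.8, -0.1, -2.4]
finger_gap: 0.184
```

Call:
step_arm --targets '[[[0.002,0.001,0,0,0,0.001,-0.8],[0.004,0.003,0,0,0,0.001,-0.8],[0.006,0.004,0,0,0,0.002,-0.8],[0.007,0.005,0,0,0,0.003,-0.8],[0.007,0.005,0,0,0,0.003,-0.8]]]'

```text
clock: 18.9
position: [0.648, -0.0739, 0.0973]
ee_rot: [0.948, 0.318, -0.0, 0.0]
force: [-2.4, -1.6, -2.6]
finger_gap: 0.181
```

Call:
step_arm --targets '[[[0.001,0.001,0,0,0,0,-0.8],[0.0025,0.0018,0,0,0,0,-0.8],[0.0025,0.0018,0,0,0,0,-0.8],[0.0025,0.0018,0,0,0,0,-0.8],[0.0025,0.0018,0,0,0,0,-0.8]]]'

```text
clock: 19.52
position: [0.6483, -0.0737, 0.0973]
ee_rot: [0.948, 0.319, -0.0, 0.0]
force: [-4.2, -2.7, -0.3]
finger_gap: 0.183
```

Call:
step_arm --targets '[[[-0.03,-0.02,0,0,0,-0.011,-0.8],[-0.068,-0.0455,0,0,0,-0.026,-0.8],[-0.105,-0.066,0,0,0,-0.04,-0.8],[-0.138,-0.084,0,0,0,-0.053,-0.8],[-0.145,-0.0875,0,0,0,-0.056,-0.8]]]'

```text
clock: 20.15
position: [0.634, -0.0821, 0.0973]
ee_rot: [0.972, 0.234, 0.0, -0.0]
force: [1.6, -0.3, -2.8]
finger_gap: 0.182
```

Call:
step_arm --targets '[[[-0.001,0,0,0,0,0,-0.8],[-0.001,0,0,0,0,0,-0.8],[-0.001,0,0,0,0,0,-0.8],[-0.001,0,0,0,0,0,-0.8],[-0.001,0,0,0,0,0,-0.8]]]'

```text
clock: 20.78
position: [0.6338, -0.0823, 0.0973]
ee_rot: [0.972, 0.234, 0.0, -0.0]
force: [1.0, 0.7, -1.7]
finger_gap: 0.182
```

Call:
step_arm --targets '[[[-0.002,-0.001,0,0,0,0,-0.8],[-0.004,-0.002,0,0,0,0,-0.8],[-0.005,-0.003,0,0,0,0,-0.8],[-0.005,-0.003,0,0,0,0,-0.8],[-0.005,-0.003,0,0,0,0,-0.8]]]'

```text
clock: 21.4
position: [0.6334, -0.0825, 0.0973]
ee_rot: [0.972, 0.234, 0.0, -0.0]
force: [3.1, 1.2, -2.0]
finger_gap: 0.178
```

Call:
step_arm --targets '[[[-0.002,-0.001,0,0,0,0,-0.8],[-0.002,-0.001,0,0,0,0,-0.8],[-0.002,-0.001,0,0,0,0,-0.8],[-0.002,-0.001,0,0,0,0,-0.8],[-0.002,-0.001,0,0,0,0,-0.8]]]'

```text
clock: 22.02
position: [0.6332, -0.0827, 0.0973]
ee_rot: [0.972, 0.234, 0.0, 0.0]
force: [3.5, 2.0, -1.1]
finger_gap: 0.178
```

Call:
step_arm --targets '[[[0.03,0.015,0,0,0,0.011,-0.8],[0.068,0.038,0,0,0,0.026,-0.8],[0.105,0.061,0,0,0,0.04,-0.8],[0.138,0.083,0,0,0,0.053,-0.8],[0.145,0.0875,0,0,0,0.056,-0.8]]]'

```text
clock: 22.65
position: [0.6475, -0.0743, 0.0973]
ee_rot: [0.948, 0.319, -0.0, 0.0]
force: [-0.1, -1.0, -0.5]
finger_gap: 0.182
```

Call:
step_arm --targets '[[[0.002,0.001,0,0,0,0,-0.8],[0.004,0.002,0,0,0,0,-0.8],[0.004,0.002,0,0,0,0,-0.8],[0.004,0.002,0,0,0,0,-0.8],[0.004,0.002,0,0,0,0,-0.8]]]'

```text
clock: 23.28
position: [0.6479, -0.074, 0.0973]
ee_rot: [0.948, 0.318, -0.0, 0.0]
force: [0.0, -3.3, 0.0]
finger_gap: 0.18
```

Call:
step_arm --targets '[[[-0.023,-0.016,0,0,0,-0.009,-0.8],[-0.047,-0.032,0,0,0,-0.019,-0.8],[-0.07,-0.047,0,0,0,-0.028,-0.8],[-0.07,-0.047,0,0,0,-0.028,-0.18],[-0.07,-0.047,0,0,0,-0.028,-0.18]]]'

```text
clock: 23.9
position: [0.6407, -0.078, 0.0971]
ee_rot: [0.961, 0.277, -0.0, -0.0]
force: [0.1, 0.8, -1.0]
finger_gap: 0.364
```

Call:
step_arm --targets '[[[0,0,0,0,0,0,-0.18],[0,0,0.2,0,0,0,-0.18],[0,0,0.5,0,0,0,-0.18],[0,0,0.8,0,0,0,-0.1],[0,0,1,0,0,0,-0.1]]]'

```text
clock: 24.52
position: [0.6415, -0.0785, 0.2008]
ee_rot: [0.961, 0.277, 0.002, 0.001]
force: [0.3, -0.4, 0.3]
finger_gap: 0.444
```

Call:
step_arm --targets '[[[-0.15,0.2,0,0,0,-0.02,-0.1],[-0.3,0.4,0,0,0,-0.04,-0.1],[-0.45,0.6,0,0,0,-0.06,-0.1],[-0.6,0.8,0,0,0,-0.08,-0.1],[-0.71,0.95,0,0,0,-0.1,-0.1]]]'

```text
clock: 25.15
position: [0.5694, 0.0174, 0.198]
ee_rot: [0.993, 0.122, 0.0, -0.0]
force: [0.3, 0.7, 0.4]
finger_gap: 0.452
```

Call:
step_arm --targets '[[[-0.225,0.35,0,0,0,0,-0.1],[-0.45,0.7,0,0,0,0,-0.1],[-0.67,1,0,0,0,0,-0.1],[-0.9,1,0,0,0,0,-0.1],[-0.9,1,0,0,0,0,-0.1]]]'

```text
clock: 25.78
position: [0.4794, 0.117, 0.1983]
ee_rot: [0.992, 0.123, 0.001, -0.0]
force: [0.5, 0.5, 0.1]
finger_gap: 0.448
```

```bash
python3 - <<'E'
from h import *
s=robot.state();print({k:np.round(s[k],4) for k in('clock','position','ee_rot','force','finger_gap')})
im=robot.snapshot("wrist")[:,:,::-1].copy();cv2.imwrite('pics/w1.png',im)
u,v=proj("wrist",[.4797,.1559,.082]);print("grip proj",u,v)
m=(im.max(2)<60).astype(np.uint8)
n,l,st,ce=cv2.connectedComponentsWithStats(m)
for i in range(1,n):
  if st[i][4]>60 and ce[i][1]<330: print(ce[i].round(1),st[i])
E
```

```text
{'clock': np.float64(25.775), 'position': array([0.4794, 0.117 , 0.1983]), 'ee_rot': array([ 9.923e-01,  1.235e-01,  7.000e-04, -0.000e+00]), 'force': array([0.4555, 0.4696, 0.0879]), 'finger_gap': np.float64(0.4477)}
grip proj 325.8632555182259 193.71836674154744
[581.3 119.5] [ 558   99   55   38 1330]
[615.3 117.3] [606 104  25  26 341]
[635.2 116.8] [630 110  10  14 112]
[330.6 186.6] [320 174  23  27 471]
[304.  202.1] [300 188   7  26 112]
[368.2 213.9] [351 199  38  31 866]
[530.9 222. ] [487 202  73  51 700]
[572.4 220.5] [567 216  12  10  99]
[330.3 256.8] [ 306  227   51   59 2350]
```

View pics/w1.png

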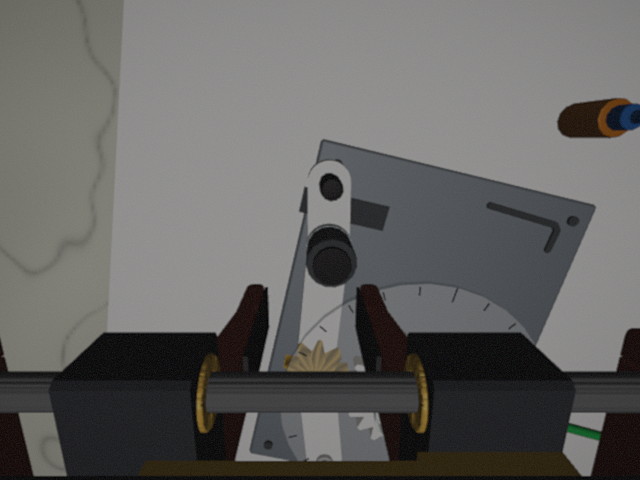

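The grip top is at about (331,189) and the motor top at (331,264), with the arm bar almost vertical in the picture.

```bash
python3 - <<'E'
from h import *
g=at("wrist",331,189,.082);m=at("wrist",331,264,.094);print(g,m,np.linalg.norm((g-m)[:2]),np.degrees(np.arctan2(*(g-m)[1::-1])))
E
```

```text
[0.48224062 0.15981358 0.082     ] [0.4943199  0.11224809 0.094     ] 0.04907529811359158 104.24907432137078
```

Call:
step_arm --targets '[[[0.02,0.2,0,0,0,0,-0.1],[0.02,0.415,0,0,0,0,-0.1],[0.02,0.415,-0.2,0,0,0,-0.1],[0.02,0.415,-0.5,0,0,0,-0.1],[0.02,0.415,-0.8,0,0,0,-0.1]]]' --squeeze 3

```text
clock: 26.45
position: [0.482, 0.1569, 0.1148]
ee_rot: [0.992, 0.122, -0.001, 0.0]
force: [-0.3, 0.7, -0.8]
finger_gap: 0.449
```

Call:
step_arm --targets '[[[0,0,-0.2,0,0,0,-0.1],[0,0,-0.4,0,0,0,-0.1],[0,0,-0.54,0,0,0,-0.1],[0,0,-0.54,0,0,0,-0.1],[0,0,-0.54,0,0,0,-0.1]]]'

```text
clock: 27.08
position: [0.4825, 0.1582, 0.0641]
ee_rot: [0.992, 0.123, 0.001, -0.0]
force: [0.0, 0.3, 0.8]
finger_gap: 0.452
```

Call:
step_arm --targets '[[[0,0,0,0,0,0,-0.4],[0,0,0,0,0,0,-0.6],[0,0,0,0,0,0,-0.8],[0,0,0,0,0,0,-0.8],[0,0,0,0,0,0,-0.8]]]'

```text
clock: 27.7
position: [0.4827, 0.1582, 0.0637]
ee_rot: [0.992, 0.123, 0.001, -0.0]
force: [4.5, 1.4, 0.3]
finger_gap: 0.18
```

Call:
step_arm --targets '[[[0,0,0,0,0,0,-0.8],[0,0,0,0,0,0,-0.8],[0.02,0.005,0,0,0,-0.002,-0.8],[0.04,0.01,0,0,0,-0.005,-0.8],[0.06,0.014,0,0,0,-0.007,-0.8]]]' --squeeze 20

```text
clock: 28.32
position: [0.4866, 0.1592, 0.0637]
ee_rot: [0.994, 0.112, -0.002, 0.0]
force: [-6.0, -1.0, 7.4]
finger_gap: 0.176
```

Call:
step_arm --targets '[[[0.02,0.005,0,0,0,-0.002,-0.8],[0.04,0.009,0,0,0,-0.005,-0.8],[0.06,0.013,0,0,0,-0.007,-0.8],[0.08,0.017,0,0,0,-0.01,-0.8],[0.096,0.02,0,0,0,-0.012,-0.8]]]'

```text
clock: 28.95
position: [0.4962, 0.1612, 0.0637]
ee_rot: [0.996, 0.093, -0.002, 0.0]
force: [-5.2, -0.2, 6.1]
finger_gap: 0.177
```

Call:
step_arm --targets '[[[0.01,0.002,0,0,0,-0.001,-0.8],[0.02,0.004,0,0,0,-0.002,-0.8],[0.03,0.006,0,0,0,-0.004,-0.8],[0.04,0.008,0,0,0,-0.005,-0.8],[0.045,0.009,0,0,0,-0.006,-0.8]]]'

```text
clock: 29.58
position: [0.5007, 0.1621, 0.0637]
ee_rot: [0.996, 0.084, -0.002, 0.0]
force: [-5.4, -0.8, 6.7]
finger_gap: 0.177
```

Call:
step_arm --targets '[[[0.003,0.001,0,0,0,-0.001,-0.8],[0.005,0.001,0,0,0,-0.001,-0.8],[0.005,0.001,0,0,0,-0.001,-0.8],[-0.005,-0.001,0,0,0,-0.001,-0.8],[-0.013,-0.002,0,0,0,-0.001,-0.8]]]'

```text
clock: 30.2
position: [0.5012, 0.1622, 0.0638]
ee_rot: [0.997, 0.082, 0.001, -0.0]
force: [3.7, 0.9, 3.3]
finger_gap: 0.173
```

Call:
step_arm --targets '[[[0.006,0.001,0,0,0,0,-0.8],[0.006,0.001,0,0,0,0,-0.4],[0.006,0.001,0,0,0,0,-0.18],[0.006,0.001,0,0,0,0,-0.18],[0.006,0.001,0,0,0,0,-0.18]]]'

```text
clock: 30.82
position: [0.5012, 0.1622, 0.0629]
ee_rot: [0.997, 0.082, -0.0, 0.0]
force: [0.3, -1.2, 0.8]
finger_gap: 0.411
```

Call:
step_arm --targets '[[[0,0,0.1,0,0,0,-0.18],[0,0,0.3,0,0,0,-0.18],[0,0,0.6,0,0,0,-0.18],[0,0,0.9,0,0,0,-0.18],[0,0,1,0,0,0,-0.18]]]'

```text
clock: 31.45
position: [0.5025, 0.1625, 0.1672]
ee_rot: [0.997, 0.082, 0.003, -0.0]
force: [0.8, -0.6, -0.0]
finger_gap: 0.41
```

Call:
step_arm --targets '[[[0.1,-0.17,0.1,0,0,0.025,-0.18],[0.2,-0.34,0.2,0,0,0.05,-0.18],[0.3,-0.51,0.3,0,0,0.075,-0.18],[0.4,-0.68,0.4,0,0,0.1,-0.18],[0.5,-0.85,0.4,0,0,0.125,-0.18]]]'

```text
clock: 32.08
position: [0.5519, 0.0767, 0.2042]
ee_rot: [0.961, 0.276, 0.001, 0.0]
force: [-0.2, -0.2, 0.1]
finger_gap: 0.409
```

Call:
step_arm --targets '[[[0.12,-0.21,0,0,0,0,-0.18],[0.24,-0.41,0,0,0,0,-0.18],[0.36,-0.62,0,0,0,0,-0.18],[0.48,-0.83,0,0,0,0,-0.18],[0.48,-0.83,0,0,0,0,-0.18]]]'

```text
clock: 32.7
position: [0.5999, -0.0075, 0.2027]
ee_rot: [0.962, 0.274, -0.0, -0.0]
force: [-0.8, -0.4, -0.9]
finger_gap: 0.413
```

```bash
python3 - <<'E'
from h import *
s=robot.state();print({k:np.round(s[k],4) for k in('clock','position','ee_rot','force','finger_gap')})
im=robot.snapshot("wrist")[:,:,::-1].copy();cv2.imwrite('pics/w2.png',im)
i=im.astype(int);m=((i[...,0]-i[...,2])>90).astype(np.uint8)
n,l,st,ce=cv2.connectedComponentsWithStats(m)
for j in range(1,n):
  if st[j][4]>100:
    print(ce[j],st[j]); print(at("wrist",*(ce[j]+[0.4,-.85]),.108))
E
```

```text
{'clock': np.float64(32.7), 'position': array([ 0.5999, -0.0075,  0.2027]), 'ee_rot': array([ 9.618e-01,  2.739e-01, -4.000e-04, -1.000e-04]), 'force': array([-0.8413, -0.4035, -0.8716]), 'finger_gap': np.float64(0.413)}
[307.75       367.31034483] [299 363  19   8 116]
[ 0.63970159 -0.07635853  0.108     ]
```

View pics/w2.png

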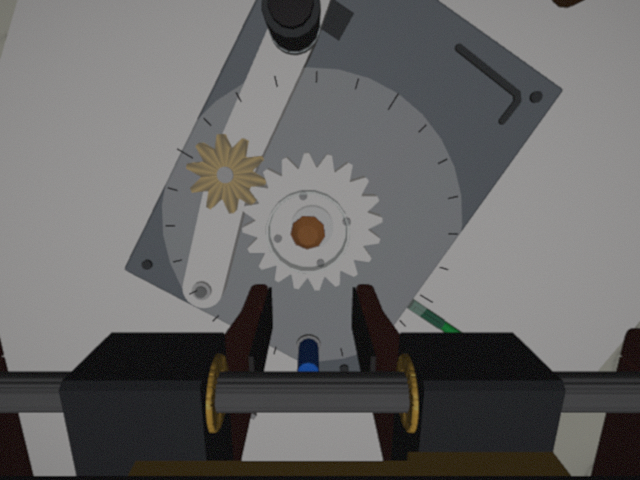

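The knob is still at about (0.640,-0.077). The pinion now sits deeper in mesh and the dish is still centred.

Call:
step_arm --targets '[[[0.2,-0.36,0,0,0,0,-0.18],[0.41,-0.715,0,0,0,0,-0.18],[0.41,-0.715,-0.1,0,0,0,-0.18],[0.41,-0.715,-0.3,0,0,0,-0.18],[0.41,-0.715,-0.4,0,0,0,-0.18]]]' --squeeze 4

```text
clock: 33.38
position: [0.6392, -0.0758, 0.1608]
ee_rot: [0.961, 0.276, -0.001, -0.001]
force: [0.1, -0.5, -0.2]
finger_gap: 0.408
```

Call:
step_arm --targets '[[[0,0,-0.2,0,0,0,-0.18],[0,0,-0.4,0,0,0,-0.18],[0,0,-0.55,0,0,0,-0.18],[0,0,-0.65,0,0,0,-0.18],[0,0,-0.65,0,0,0,-0.18]]]'

```text
clock: 34.0
position: [0.6399, -0.0772, 0.0971]
ee_rot: [0.961, 0.275, -0.001, -0.0]
force: [-0.3, 0.6, 0.2]
finger_gap: 0.409
```

Call:
step_arm --targets '[[[0,0,0,0,0,0,-0.3],[0,0,0,0,0,0,-0.5],[0,0,0,0,0,0,-0.7],[0,0,0,0,0,0,-0.8],[0,0,0,0,0,0,-0.8]]]'

```text
clock: 34.62
position: [0.6406, -0.0774, 0.0989]
ee_rot: [0.961, 0.275, 0.0, 0.0]
force: [0.6, -0.3, 2.8]
finger_gap: 0.181
```

Call:
step_arm --targets '[[[-0.003,-0.002,0.003,0,0,-0.001,-0.8],[-0.005,-0.003,0.005,0,0,-0.002,-0.8],[-0.007,-0.004,0.005,0,0,-0.003,-0.8],[-0.007,-0.004,0.005,0,0,-0.003,-0.8],[-0.007,-0.004,0.005,0,0,-0.003,-0.8]]]'

```text
clock: 35.25
position: [0.6398, -0.0778, 0.0989]
ee_rot: [0.963, 0.27, 0.0, 0.0]
force: [0.9, -1.6, 2.4]
finger_gap: 0.18
```

Call:
step_arm --targets '[[[-0.003,-0.002,0.003,0,0,-0.001,-0.8],[-0.005,-0.0035,0.005,0,0,-0.002,-0.8],[-0.006,-0.0045,0.005,0,0,-0.003,-0.8],[-0.006,-0.0045,0.005,0,0,-0.003,-0.8],[-0.006,-0.0045,0.005,0,0,-0.003,-0.8]]]'

```text
clock: 35.88
position: [0.6393, -0.0781, 0.099]
ee_rot: [0.964, 0.266, 0.0, 0.0]
force: [4.8, -1.7, -0.3]
finger_gap: 0.179
```

Call:
step_arm --targets '[[[-0.001,-0.001,0,0,0,0,-0.8],[-0.001,-0.001,0,0,0,0,-0.8],[-0.001,-0.001,0,0,0,0,-0.8],[-0.001,-0.001,0,0,0,0,-0.8],[-0.001,-0.001,0,0,0,0,-0.8]]]'

```text
clock: 36.5
position: [0.6392, -0.0781, 0.099]
ee_rot: [0.964, 0.266, 0.0, -0.0]
force: [6.6, -1.3, -1.1]
finger_gap: 0.182
```

Call:
step_arm --targets '[[[0.006,0.003,0,0,0,0.002,-0.8],[0.012,0.006,0,0,0,0.004,-0.8],[0.02,0.011,0,0,0,0.007,-0.8],[0.023,0.012,0,0,0,0.008,-0.8],[0.023,0.012,0,0,0,0.008,-0.8]]]'

```text
clock: 37.12
position: [0.641, -0.0771, 0.099]
ee_rot: [0.961, 0.278, -0.0, -0.0]
force: [0.9, -2.7, -1.8]
finger_gap: 0.18
```

Call:
step_arm --targets '[[[0.003,0.002,0,0,0,0.001,-0.8],[0.006,0.003,0,0,0,0.002,-0.8],[0.008,0.004,0,0,0,0.003,-0.8],[0.008,0.004,0,0,0,0.003,-0.8],[0.008,0.004,0,0,0,0.003,-0.8]]]'

```text
clock: 37.75
position: [0.6419, -0.0765, 0.099]
ee_rot: [0.959, 0.283, -0.0, -0.0]
force: [1.6, -2.1, -4.5]
finger_gap: 0.181
```

Call:
step_arm --targets '[[[0.003,0.001,-0.003,0,0,0.001,-0.8],[0.006,0.002,-0.005,0,0,0.002,-0.8],[0.009,0.003,-0.005,0,0,0.003,-0.8],[0.009,0.003,-0.005,0,0,0.003,-0.8],[0.009,0.003,-0.005,0,0,0.003,-0.8]]]'

```text
clock: 38.38
position: [0.6428, -0.076, 0.0989]
ee_rot: [0.958, 0.287, -0.0, -0.0]
force: [-2.3, 1.3, 0.5]
finger_gap: 0.179
```

Call:
step_arm --targets '[[[0.002,0.001,0,0,0,0.001,-0.8],[0.004,0.003,0,0,0,0.001,-0.8],[0.004,0.003,0,0,0,0.001,-0.8],[0.004,0.003,0,0,0,0.001,-0.8],[0.004,0.003,0,0,0,0.001,-0.8]]]'

```text
clock: 39.0
position: [0.6432, -0.0759, 0.0989]
ee_rot: [0.957, 0.289, -0.0, -0.0]
force: [-5.6, 1.2, 2.9]
finger_gap: 0.182
```

Contact on the other side gives a play of about 3.7 mm. I rock clockwise again, then anticlockwise once more.

Call:
step_arm --targets '[[[-0.01,-0.006,0,0,0,-0.003,-0.8],[-0.02,-0.012,0,0,0,-0.007,-0.8],[-0.03,-0.017,0,0,0,-0.01,-0.8],[-0.039,-0.022,0,0,0,-0.013,-0.8],[-0.039,-0.022,0,0,0,-0.013,-0.8]]]'

```text
clock: 39.62
position: [0.6396, -0.0781, 0.0989]
ee_rot: [0.963, 0.269, 0.0, -0.0]
force: [-1.3, 4.3, 2.1]
finger_gap: 0.185
```

Call:
step_arm --targets '[[[-0.002,-0.001,0,0,0,0,-0.8],[-0.003,-0.002,0,0,0,0,-0.8],[-0.003,-0.002,0,0,0,0,-0.8],[-0.003,-0.002,0,0,0,0,-0.8],[-0.003,-0.002,0,0,0,0,-0.8]]]'

```text
clock: 40.25
position: [0.6393, -0.0783, 0.0989]
ee_rot: [0.963, 0.269, 0.0, -0.0]
force: [1.4, 5.0, 2.1]
finger_gap: 0.18
```

Call:
step_arm --targets '[[[-0.002,0,0,0,0,0,-0.8],[-0.002,0,0,0,0,0,-0.8],[-0.002,0,0,0,0,0,-0.8],[-0.002,0,0,0,0,0,-0.8],[-0.002,0,0,0,0,0,-0.8]]]'

```text
clock: 40.88
position: [0.6393, -0.0783, 0.0989]
ee_rot: [0.963, 0.269, 0.0, 0.0]
force: [1.7, 5.9, 2.4]
finger_gap: 0.178
```

Call:
step_arm --targets '[[[0.01,0.006,0,0,0,0.003,-0.8],[0.02,0.012,0,0,0,0.007,-0.8],[0.03,0.018,0,0,0,0.01,-0.8],[0.037,0.022,0,0,0,0.013,-0.8],[0.037,0.022,0,0,0,0.013,-0.8]]]'

```text
clock: 41.5
position: [0.6427, -0.0763, 0.0988]
ee_rot: [0.957, 0.289, 0.0, 0.0]
force: [-2.3, 2.8, 4.3]
finger_gap: 0.183
```

Call:
step_arm --targets '[[[0.002,0.001,0,0,0,0,-0.8],[0.004,0.003,0,0,0,0,-0.8],[0.005,0.003,0,0,0,0,-0.8],[0.005,0.003,0,0,0,0,-0.8],[0.005,0.003,0,0,0,0,-0.8]]]'

```text
clock: 42.12
position: [0.6431, -0.0761, 0.0988]
ee_rot: [0.957, 0.289, -0.0, 0.0]
force: [-3.3, 2.2, 4.3]
finger_gap: 0.178
```

Call:
step_arm --targets '[[[0.002,0.001,0,0,0,0,-0.8],[0.003,0.001,0,0,0,0,-0.8],[0.003,0.001,0,0,0,0,-0.8],[0.003,0.001,0,0,0,0,-0.8],[0.003,0.001,0,0,0,0,-0.8]]]'

```text
clock: 42.75
position: [0.6432, -0.076, 0.0988]
ee_rot: [0.957, 0.289, -0.0, 0.0]
force: [-3.7, 1.0, 5.6]
finger_gap: 0.184
```

Call:
step_arm --targets '[[[-0.01,-0.006,0,0,0,-0.003,-0.8],[-0.022,-0.013,0,0,0,-0.007,-0.8],[-0.022,-0.013,0,0,0,-0.007,-0.8],[-0.022,-0.013,0,0,0,-0.007,-0.4],[-0.022,-0.013,0,0,0,-0.007,-0.18]]]'

```text
clock: 43.38
position: [0.641, -0.0774, 0.0978]
ee_rot: [0.961, 0.278, -0.001, -0.0]
force: [-0.4, 0.2, 0.9]
finger_gap: 0.367
```

Call:
step_arm --targets '[[[0,0,0,0,0,0,-0.18],[0,0,0.05,0,0,0,-0.18],[0,0,0.3,0,0,0,-0.18],[0,0,0.6,0,0,0,-0.18],[0,0,0.9,0,0,0,-0.18]]]'

```text
clock: 44.0
position: [0.6412, -0.0772, 0.1899]
ee_rot: [0.961, 0.278, 0.0, 0.0]
force: [0.7, 0.5, -0.2]
finger_gap: 0.407
```

Call:
step_arm --targets '[[[0,-0.2,0.2,0,0,0,0],[0,-0.4,0.4,0,0,0,0],[0,-0.6,0.4,0,0,0,0],[0,-0.8,0.4,0,0,0,0],[0,-0.8,0.4,0,0,0,0]]]'

```text
clock: 44.62
position: [0.6407, -0.1587, 0.2269]
ee_rot: [0.961, 0.277, -0.001, -0.001]
force: [0.3, 0.3, -0.3]
finger_gap: 0.501
```

```bash
python3 - <<'E'
from h import *
s=robot.state();print({k:np.round(s[k],4) for k in('clock','position','force','finger_gap','qd')})
a=robot.snapshot("scene")[:,:,::-1];cv2.imwrite('pics/s1.png',a)
E
```

```text
{'clock': np.float64(44.625), 'position': array([ 0.6407, -0.1587,  0.2269]), 'force': array([ 0.2735,  0.3092, -0.2921]), 'finger_gap': np.float64(0.5008), 'qd': array([ 0.0305, -0.0079,  0.0041,  0.0165,  0.0036,  0.0173])}
```

View pics/s1.png

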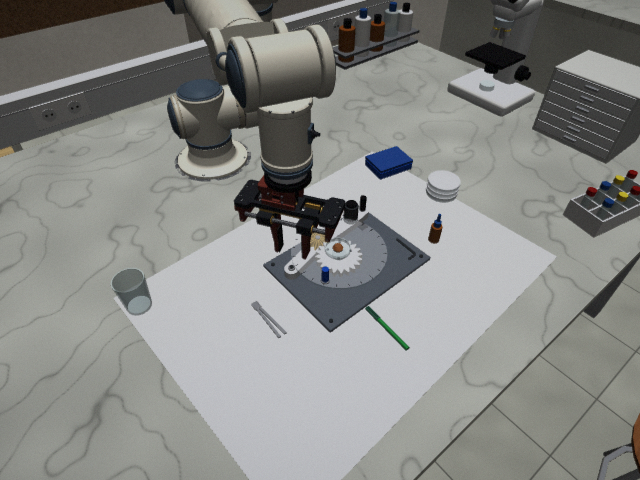

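The scene shows the gripper clear of everything, the dish centred at about (338,248) and all the bystanders where they were at the start. I hand the job in.

```bash
python3 -c "
from workcell import robot
print(robot.finish_job())"
```

```text
the job is handed in; nothing more can be done
None
```

I set the motor arm so that about 3.7 mm of play is left at the knob, inside the 2 to 6 mm window, and handed the job in after about 45 s.

- **Before:** I rocked the turntable clockwise and anticlockwise twice by the knob. The play came out at about 16.6 mm. The peaks at the knob were about 5 N on the first rock and 4 N or less on the second.
- **Adjustment:** I swung the grip about 18.9 mm inwards, unloaded it and let the arm go. The pull stayed at about 6 N the whole way, so nothing jammed.
- **Check:** I rocked it twice again, from contact to contact at about 4 to 5 N, and measured about 3.7 mm. From the swing I had expected about 4.1 mm, so the two agree to within half a millimetre. The last anticlockwise contact was lighter, at about 2.6 N.
- **At the end:** I let the knob go mid-play and lifted clear. The last picture showed the dish centred and the other items where they had been.

Not everything was exact. Force readings are noisy by about 0.6 N, and the grip on the knob added up to about 4 N of sideways load, which I took out of the contact readings by calculation. The scene camera disagreed with the top camera by about 6 mm, so I relied on the top and wrist views.

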